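Start and run on the winged cap of a pressure port

TASK

The red winged cap has only been set loosely on top of the manifold's port and its pins are not in the thread. Pressing down lightly, turn it backward (anticlockwise seen from above) until you feel it drop into the thread start, then turn it forward (clockwise) until its rim is fully home on the steel flange, without overtightening it, and let go. Never force it (turned forward before it has dropped, it only jams), and leave the tape reel, the gauge and the brass adapter where they lie.

Things in the scene. Friction and masses are not known exactly. Their poses are not given: they have to be found in the camera images.
- port: aluminium manifold block, 112 x 130 mm, top at 36 mm, fixed to the worktop, with a steel port standing up from its middle; origin on the worktop under the port's axis, z up along that axis. Above the flange a quick thread of 36 mm diameter and a plain 22 mm core (top 68.5 mm above the worktop) that centres the cap with 1 mm of play
- flange (a point): centre of the upper face of the port's steel flange (60 mm diameter), on the port's axis, 41 mm above the worktop; the cap's rim sits on it when home
- crown (a point): on the port's axis, 64.5 mm up: the flat crown of the three-start thread, hidden under the cap. Each third of a turn has a crown, a stop shoulder 4 mm high at the crown's clockwise end, and an open notch (thread start; a pin has about 10 degrees of play in it). The thread's angle is not known and does not follow the block's direction
- cap: loose red winged cap, 48 mm diameter, 61 mm high in all, 0.13 to 0.25 kg; origin at the centre of its rim (open underside), z up. On its flat top (34 mm above the rim) stands a flat wing bar, 50 mm long along the cap's x, 10 mm thick along y, top 61 mm above the rim: grip it across the 10 mm. At the start the rim is 11.5 mm above the flange
- cap_wing (a point): centre of the wing bar, 50 mm above the rim on the cap's axis, axes as the cap's
- cap_rim (a point): centre of the cap's rim; 0 above flange when home. After the drop, 45 to 65 degrees clockwise run the cap down the last 4 to 5 mm to the flange, and some 25 degrees more make it tight
- cap_pins (a point): on the cap's axis 14 mm above the rim, level with three inner pins that at first rest on the crown. Turned anticlockwise by 10 to 85 degrees (not known beforehand) they come over the notches and the cap can drop 6 to 8 mm; about 10 degrees further back they meet the stop shoulders. Turned clockwise from the start they jam on the stop shoulders within 80 degrees
- ptfe_reel: small blue reel of white thread tape, 50 mm diameter, 17 mm high, lying flat, loose; leave alone
- gauge_small: small pressure gauge lying on its back, 105 x 69 x 33 mm, loose; leave alone
- adapter_c: small brass adapter standing upright, 26 x 30 x 50 mm, loose; leave alone
Mind the look-alikes: they are no part of the job. There is more than one size of the cap; the job needs the largest.

How it is judged:
By the outcome, as a careful person would: the job done as asked, in the order asked, and still so for the second after the job is handed in, with the robot touching nothing.
It also fails if it takes over 64 s, if anything falls off the work surface, if the arm or the gripper's body presses on something with over 40 N, if the wrist force passes 120 N, or if a joint passes its speed limit or range.

ROBOT

A 6-joint arm with a two-finger parallel gripper is mounted at the origin on the work surface; the furniture and walls round the work are solid. World frame = base frame: x ahead of the robot, y to its left, z up, the work surface at z = 0. Lengths are in m, angles in rad, forces in N, time in s.
With the tool pointing down it reaches from about 0.35 to 0.85 m from the base axis. Payload 8.1 kg.
Tool frame: the origin (TCP) lies at the very end of the fingers, on their centre line; the grasp point (between the pads) lies robot.grip_point_offset behind it (robot.grip_point_offset is the distance from the TCP to the grasp point, in m); z points along the fingers, y is the line along which they close (so a half turn about z gives the same grasp; the last joint's range is limited). The gripper opens to 93 mm and grips with 3 to 60 N. Pads are 15 mm wide; open, the fingers measure 128 mm over their backs; the gripper's body (75 mm by 188 mm) begins 65 mm behind the grasp point.
Start: joints at [1.214, 0.13, 1.488, -0, 1.523, -0.085], TCP at [0.161, 0.578, 0.219] pointing down, gripper open.
Joint ranges: [-2.96, 2.96], [-0.89, 2.26], [0.02, 2.5], [-1.34, 4.48], [0, 2.73], [-2.66, 2.66]. Speed limits (rad/s): [2.39, 2.39, 2.79, 3.14, 3.14, 3.14].

INTERFACE

Orientations are given as a rotation vector (axis times angle).
In Python, from plant import robot, eyes gives the robot as it stands. The module is installed in compiled form; this text tells all that it offers.
- The arm moves only by the tool apply_moves, never from a script. Its argument "steps" is one flat list of numbers, 7 for each row, row after row: the shift along the tool's x, y, z in units of 30 mm (1.0 is 30 mm), then the turn, a rotation vector about the tool's x, y, z in units of 6 degrees (1.0 is 6 degrees), then the opening in per cent of the stroke, from 0 (shut) to 100 (fully open). In form: [dx, dy, dz, ax, ay, az, fingers, dx, dy, dz, ax, ay, az, fingers, ...]. A call has 1 to 12 rows; each row shifts and turns the commanded pose from where the row before left it, along the tool's axes as they then stand; what a row does not reach is not made up. A row lasts 1/12 s, in which the tool goes at most 41.7 mm and 7.16 degrees, less where a joint would pass 70% of its speed; a pose out of reach is approached as far as the arm can. A call is refused whole if a number of a shift passes 1 or a number of a turn 1, either way. A call with a gripper value outside its range is refused whole. The fingers move at their own pace and stop on an object; "grip_force" is the grip in N (left out, the last holds). Time passes only in rows, so rows that do not move let the fingers close. It gives the time, the measured TCP pose, the force, the opening and the grip force at its end, in the units of the state.
- robot.read_state(): the state, without advancing time (a new reading comes with each control period).
- eyes.read_camera(name): name is "scene" or "top"; returns the picture (384x512x3 uint8, red, green, blue); there is no depth.
- eyes.calibration(name): a dict with "K" (3x3 intrinsics, pixels), "k1" (the pictures are not rectified: a ray, as slopes to the right and down, at radius r is drawn at 1 + k1 r^2 times it, then the intrinsics apply), "R" (3x3) and "t" (3): a world point X has camera coordinates R X + t. Camera axes: x right, y down, z forward; pixel columns grow to the right and rows downward; lengths in m; the calibration is good to about 2 mm. A picture is of the moment at which its call begins. calibration takes no time and is no camera call.
- robot.close_job(): hands the job in; it is judged then, once.
Trained networks look in the newest picture that a camera, given by its name, has taken for a name from the list of things; names that differ only in an ending like _2 or _b are one class to them, and where a whole thing is asked for, a point or a joint stands for the part that bears it (a point fixed in the world has none). Each returns a list of dicts, best first, with "conf" (0 to 1); they miss things now and then, are a little off and sometimes report something else, mostly with a low value. They report only what shows in the picture. A call takes as long as a camera call. They do not tell look-alikes from the thing itself.
- eyes.search_frame(camera, thing): "rect" ([left, top, width, height] in pixels, round what is visible of it).
- eyes.place_of(camera, thing): "xy" ([column, row] in pixels: a listed point, or the origin of a listed thing).
The state is a dict: "t": time; "q": joint angles; "dq": joint speeds; "joint_torque": joint torques, N m; "tool_pos": TCP position; "orientation": TCP orientation; "force": force on the tool from outside, world axes, zero at the start; "wrist_torque": the same for the moment, N m; "opening": finger opening in m; "gripper_force": force on a finger pad.
Only numpy, scipy, OpenCV 4.12 (cv2) and the standard library are available. Lean on these libraries where they do the work, as an engineer would, in place of code of your own. Each camera call takes 0.05 s, during which the arm holds its last target. There are 200 camera calls.

## Working session

There is one attempt and no reset: what is moved stays moved. The work goes in short steps, Python scripts to look and compute and a tool call to move; the robot and the scene stay as the last step left them, time stands still between calls to the robot, and variables do not carry over. Pictures are saved under pics/ and viewed, at most 10 in all, crops included, and the job is handed in when it is done.

Besides the shell and the picture viewer there is one more tool, called after "Emit:" as name(argument=value, ...) on one line, values as JSON. apply_moves: Moves the arm, as the interface text tells. Its arguments: {"type":"object","properties":{"steps":{"type":"array"},"grip_force":{"type":"number"}},"required":["steps"]}

```bash
mkdir -p pics
cat > h.py <<'E'
import numpy as np, cv2
from plant import robot, eyes
def ray(cam,uv):
    c=eyes.calibration(cam);K=np.array(c["K"]);R=np.array(c["R"]);t=np.array(c["t"])
    d=np.linalg.inv(K)@[uv[0],uv[1],1.]; p=d[:2].copy()
    for _ in range(20): p=d[:2]/(1+c["k1"]*(p@p))
    return -R.T@t, R.T@np.array([p[0],p[1],1.])
def atz(cam,uv,z):
    o,d=ray(cam,uv); return o+d*(z-o[2])/d[2]
def proj(cam,X):
    c=eyes.calibration(cam);K=np.array(c["K"]);x=np.array(c["R"])@X+np.array(c["t"]);p=x[:2]/x[2];p=p*(1+c["k1"]*(p@p))
    return (K@[p[0],p[1],1])[:2]
def tri(a,b):
    (o1,d1),(o2,d2)=ray("scene",a),ray("top",b)
    s=np.linalg.lstsq(np.c_[d1,-d2],o2-o1,rcond=None)[0]
    p,q=o1+d1*s[0],o2+d2*s[1]; return (p+q)/2,np.linalg.norm(p-q)
E
python3 - <<'E'
from h import *
ims=[eyes.read_camera(c) for c in("scene","top")]
cv2.imwrite("pics/a.png",cv2.resize(np.vstack(ims),(0,0),fx=.78,fy=.78)[:,:,::-1])
np.save("ims.npy",ims)
for c in("scene","top"):
    for th in("cap","cap_wing","flange","port"):
        print(c,th,[(np.round(r["xy"],1).tolist(),round(r["conf"],2)) for r in eyes.place_of(c,th)])
    print([(r["rect"],round(r["conf"],2)) for r in eyes.search_frame(c,"cap")])
s=robot.read_state();print(s,robot.grip_point_offset)
E
```

```text
scene cap [([241.8, 206.9], 0.93), ([171.7, 230.2], 0.51)]
scene cap_wing [([242.8, 192.6], 0.76), ([174.9, 223.9], 0.64), ([300.1, 186.7], 0.62), ([241.9, 205.9], 0.37)]
scene flange [([244.9, 211.9], 0.86)]
scene port [([243.1, 220.3], 0.77)]
[([288.6, 182.8, 17.5, 22.3], 0.8), ([209.1, 189.5, 67.9, 55.6], 0.62), ([231.5, 183.8, 24.1, 27.9], 0.59), ([163.8, 216.4, 18.2, 20.1], 0.57)]
top cap [([232.5, 204.9], 0.83), ([190.0, 261.1], 0.72), ([251.2, 146.0], 0.58)]
top cap_wing [([235.4, 198.6], 0.63), ([257.1, 138.6], 0.56), ([190.7, 258.7], 0.52)]
top flange [([233.5, 203.7], 0.7), ([232.7, 201.3], 0.34)]
top port [([234.8, 205.9], 0.9)]
[([182.6, 251.8, 16.1, 15.3], 0.63), ([249.9, 140.1, 15.3, 16.2], 0.48)]
{'t': 0.6, 'q': array([ 1.21359097e+00,  1.30363785e-01,  1.48820192e+00,  3.61860992e-05,
        1.52299114e+00, -8.53966347e-02]), 'dq': array([-0.00156004, -0.0011845 ,  0.00012276,  0.000351  ,  0.00049955,
       -0.00144952]), 'joint_torque': array([-7.42891571e-04, -5.59423184e+01, -4.91789567e+01,  7.68350903e-02,
        2.33243674e-02, -6.29107467e-05]), 'tool_pos': array([0.1610519 , 0.57799316, 0.21865582]), 'orientation': array([-4.25642028e-01, -3.11259716e+00, -6.73484083e-05]), 'force': array([ 1.19799083, -0.16596224, -0.11649786]), 'wrist_torque': array([-6.37890598e-05,  2.57611901e-02, -2.02162592e-02]), 'gripper_force': 0.0, 'opening': 0.09303623667209988} 0.0188
```

View pics/a.png

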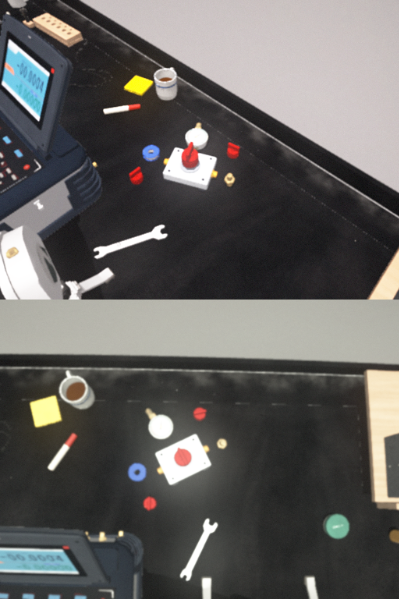

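The red caps in the scene view are (242,195) on the port, (172,228) on the table and (297,193) on the table. In the top view they are (233,203), (190,259) and (256,145). I choose the one standing on the port, which is also the largest, and check it in a close crop.

Run:
```python
from h import *
ims=np.load("ims.npy")
a=cv2.resize(ims[0][165:245,195:295],(500,400),interpolation=cv2.INTER_CUBIC)[:, :400]
b=cv2.resize(ims[1][165:245,190:290],(500,400),interpolation=cv2.INTER_CUBIC)[:, :400]
cv2.imwrite("pics/b.png",np.hstack([a,b])[:,:,::-1])
X,e=tri((242.8,192.6),(235.4,198.6));print(X,e)
X,e=tri((241.8,206.9),(232.5,204.9));print("rim",X,e)
X,e=tri((244.9,211.9),(233.5,203.7));print("fl",X,e)
for c,uv in(("scene",(243.1,220.3)),("top",(234.8,205.9))): print("port0",atz(c,uv,0))
for c,uv in(("scene",(242.8,192.6)),("top",(235.4,198.6))): print("wing",atz(c,uv,.1025))
for c in("scene","top"): print(ray(c,(240,200))[0])
```

```text
[0.56186615 0.26568    0.10300203] 0.0057558854806205074
rim [0.55706116 0.27069118 0.05209916] 0.001057653245898208
fl [0.56283182 0.26863482 0.02971   ] 0.0025854503767155203
port0 [0.5591007  0.26992209 0.        ]
port0 [0.56005806 0.26702657 0.        ]
wing [0.55969606 0.26753014 0.1025    ]
wing [0.56426693 0.26399231 0.1025    ]
[ 0.18922069 -0.1340791   0.77393452]
[0.4612667  0.24818245 0.92997348]
```

View pics/b.png

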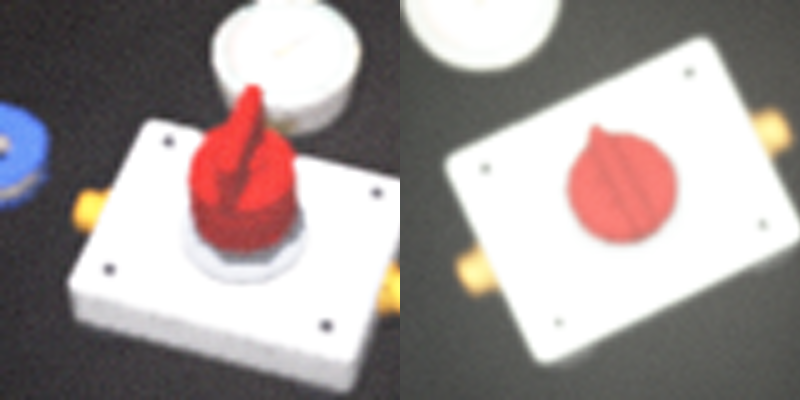

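The crop shows the chosen cap on the flange. In the top view its wing runs from about (229,190.6) to (239.5,212).

Run:
```python
from h import *
f=lambda x,y:((x-400)/5+190-.4,y/5+165-.4)
print("port",atz("top",f(624.5,199.5),.036))
C=np.array([.5600,.2680])
ims=np.load("ims.npy")
# rendered silhouette fit: centre + wing angle, both views, red mask
from scipy.optimize import minimize
th=np.linspace(0,2*np.pi,40,endpoint=False)
def sil(cam,x,y,phi,z0=.0525):
    m=np.zeros((384*4,512*4),np.uint8)
    cyl=[(x+.024*np.cos(t),y+.024*np.sin(t),z0+h) for t in th for h in(0,.034)]
    u=np.array([np.cos(phi),np.sin(phi)]);v=np.array([-u[1],u[0]])
    w=[(*(np.array([x,y])+a*.025*u+b*.005*v),z0+h) for a in(-1,1) for b in(-1,1) for h in(.034,.061)]
    for P in(cyl,w):
        p=np.array([proj(cam,np.array(q)) for q in P]); p=((p+.5)*4-.5).astype(np.float32)
        cv2.fillConvexPoly(m,cv2.convexHull(np.round(p).astype(np.int32)),255)
    return cv2.resize(m,(512,384),interpolation=cv2.INTER_AREA)/255.
red={}
for i,c in enumerate(("scene","top")):
    I=ims[i].astype(float); r=np.clip((I[...,0]-I[...,1:].max(2))/90,0,1)
    k=np.zeros_like(r); k[172:225,215:265]=1; red[c]=r*k
cost=lambda p:sum(np.abs(red[c]-cv2.GaussianBlur(sil(c,p[0]+p[3+2*i],p[1]+p[4+2*i],p[2]),(0,0),.6)).sum() for i,c in enumerate(red))+sum(np.square(p[3:]))*1e6*.5
best=[]
for d in range(0,180,15):
    p=np.array([.56,.268,np.radians(d),0,0,0,0]); best.append((cost(p),d))
best.sort();print(best[:5])
p0=[.56,.268,np.radians(best[0][1]),0,0,0,0]
S=np.vstack([p0]+[np.array(p0)+np.eye(7)[i]*(.1 if i==2 else .003) for i in range(7)])
r=minimize(cost,p0,method="Nelder-Mead",options=dict(initial_simplex=S,maxiter=500))
print(r.fun,np.round(r.x,4),np.degrees(r.x[2]))
a,b=atz("top",f(595,128),.1135),atz("top",f(646,235),.1135);print(a,b,np.degrees(np.arctan2(*(a-b)[[1,0]])))
from scipy.spatial.transform import Rotation as Ro
print(Ro.from_rotvec(robot.read_state()["orientation"]).as_matrix().round(3))
```

```text
port [0.559342   0.26701749 0.036     ]
[(np.float64(162.7708925704901), 30), (np.float64(179.19952724866744), 45), (np.float64(189.79488707394765), 15), (np.float64(207.55770551374587), 60), (np.float64(212.3607284438525), 0)]Traceback (most recent call last):
  File "<stdin>", line 29, in <module>
    res = _minimize_neldermead(fun, x0, args, callback, bounds=bounds,
                               **options)
    fsim[k] = func(sim[k])
              ~~~~^^^^^^^^
    fx = function(np.copy(x), *(wrapper_args + args))
  File "<stdin>", line 22, in <lambda>
  File "<stdin>", line 22, in <genexpr>
  File "<stdin>", line 15, in sil
  File "h.py", line 11, in proj
    c=eyes.calibration(cam);K=np.array(c["K"]);x=np.array(c["R"])@X+np.array(c["t"]);p=x[:2]/x[2];p=p*(1+c["k1"]*(p@p))
ValueError: time passes only in moves, steps and waits
```

```bash
sed -i 's/eyes.calibration(cam)/CAL[cam]/; s/^from plant.*/&\nCAL={c:eyes.calibration(c) for c in("scene","top")}/' h.py
cat > fit.py <<'E'
from h import *
from scipy.optimize import minimize
th=np.linspace(0,2*np.pi,40,endpoint=False)
def sil(cam,x,y,phi,z0=.0525):
    m=np.zeros((384*4,512*4),np.uint8)
    cyl=[(x+.024*np.cos(t),y+.024*np.sin(t),z0+h) for t in th for h in(0,.034)]
    u=np.array([np.cos(phi),np.sin(phi)]);v=np.array([-u[1],u[0]])
    w=[(*(np.array([x,y])+a*.025*u+b*.005*v),z0+h) for a in(-1,1) for b in(-1,1) for h in(.034,.061)]
    for P in(cyl,w):
        p=np.array([proj(cam,np.array(q)) for q in P]); p=((p+.5)*4-.5).astype(np.float32)
        cv2.fillConvexPoly(m,cv2.convexHull(np.round(p).astype(np.int32)),255)
    return cv2.resize(m,(512,384),interpolation=cv2.INTER_AREA)/255.
ims=np.load("ims.npy");red={}
for i,c in enumerate(("scene","top")):
    I=ims[i].astype(float); r=np.clip((I[...,0]-I[...,1:].max(2))/90,0,1)
    k=np.zeros_like(r); k[172:225,215:265]=1; red[c]=r*k
cost=lambda p:sum(np.abs(red[c]-cv2.GaussianBlur(sil(c,p[0]+p[3+2*i],p[1]+p[4+2*i],p[2]),(0,0),.6)).sum() for i,c in enumerate(red))+sum(np.square(p[3:]))*1e6*.5
for d in(20,35,50):
    p0=[.56,.268,np.radians(d),0,0,0,0]
    S=np.vstack([p0]+[np.array(p0)+np.eye(7)[i]*(.15 if i==2 else .003) for i in range(7)])
    r=minimize(cost,p0,method="Nelder-Mead",options=dict(initial_simplex=S,maxiter=300))
    print(r.fun,np.round(r.x,4),np.degrees(r.x[2]))
f=lambda x,y:((x-400)/5+190-.4,y/5+165-.4)
a,b=atz("top",f(595,128),.1135),atz("top",f(646,235),.1135);print(a,b,np.degrees(np.arctan2(*(a-b)[[1,0]])))
from scipy.spatial.transform import Rotation as Ro
print(Ro.from_rotvec(robot.read_state()["orientation"]).as_matrix().round(3))
E
python3 fit.py
```

```text
151.97694965560274 [ 0.5599  0.2679  0.572   0.0009  0.0011 -0.0009 -0.0006] 32.77117803702326
150.90687306880452 [ 5.604e-01  2.679e-01  5.961e-01  5.000e-04  1.100e-03 -0.000e+00
 -6.000e-04] 34.1544050798445
160.0855880625268 [ 5.608e-01  2.687e-01  6.635e-01  1.000e-03  1.100e-03  1.200e-03
 -5.000e-04] 38.01838281680282
[0.57988208 0.27789584 0.1135    ] [0.53654831 0.25644908 0.1135    ] 26.33174035674601
[[-0.963  0.268 -0.   ]
 [ 0.268  0.963  0.   ]
 [ 0.     0.    -1.   ]]
```

```bash
cat > plan.py <<'E'
from h import *
from scipy.spatial.transform import Rotation as Ro
def plan(tx,ty,tz,yaw,n,rot_dir=None):
    "rows from current pose to world pos, tool-x yaw(deg), tool down; n rows"
    s=robot.read_state();p=s["tool_pos"];R=Ro.from_rotvec(s["orientation"]).as_matrix()
    y0=np.degrees(np.arctan2(R[1,0],R[0,0]));d=yaw-y0 if rot_dir is None else rot_dir
    D=(np.array([tx,ty,tz])-p)/n; st=-d/6/n; rows=[]
    for i in range(n):
        a=np.radians(y0+d*i/n);x=np.array([np.cos(a),np.sin(a),0]);z=np.array([0,0,-1.]);y=np.cross(z,x)
        rows.append([round(float(D@v)/.03,2) for v in(x,y,z)]+[0,0,round(float(st),3)])
    return y0,rows
E
python3 - <<'E'
from plan import *
for k in np.linspace(0,1,6):
    p=np.array([.161,.578,.219])*(1-k)+np.array([.56,.268,.219])*k
    print(p.round(3),proj("scene",p).round(),proj("top",p).round())
y0,r=plan(.560,.2678,.19,33,22); print(y0); [print(x) for x in r]
E
```

```text
[0.161 0.578 0.219] [-43. 182.] [ 42. 426.]
[0.241 0.516 0.219] [ 17. 176.] [ 81. 379.]
[0.321 0.454 0.219] [ 75. 170.] [120. 331.]
[0.4   0.392 0.219] [132. 164.] [158. 284.]
[0.48  0.33  0.219] [187. 159.] [195. 238.]
[0.56  0.268 0.219] [241. 153.] [232. 193.]
164.4264081084427
[-0.71, -0.29, 0.04, 0, 0, 0.996]
[-0.73, -0.22, 0.04, 0, 0, 0.996]
[-0.75, -0.14, 0.04, 0, 0, 0.996]
[-0.76, -0.06, 0.04, 0, 0, 0.996]
[-0.77, 0.02, 0.04, 0, 0, 0.996]
[-0.76, 0.1, 0.04, 0, 0, 0.996]
[-0.74, 0.18, 0.04, 0, 0, 0.996]
[-0.72, 0.26, 0.04, 0, 0, 0.996]
[-0.69, 0.33, 0.04, 0, 0, 0.996]
[-0.65, 0.4, 0.04, 0, 0, 0.996]
[-0.61, 0.47, 0.04, 0, 0, 0.996]
[-0.56, 0.53, 0.04, 0, 0, 0.996]
[-0.5, 0.58, 0.04, 0, 0, 0.996]
[-0.44, 0.63, 0.04, 0, 0, 0.996]
[-0.37, 0.67, 0.04, 0, 0, 0.996]
[-0.3, 0.71, 0.04, 0, 0, 0.996]
[-0.22, 0.73, 0.04, 0, 0, 0.996]
[-0.14, 0.75, 0.04, 0, 0, 0.996]
[-0.06, 0.76, 0.04, 0, 0, 0.996]
[0.02, 0.77, 0.04, 0, 0, 0.996]
[0.1, 0.76, 0.04, 0, 0, 0.996]
[0.17, 0.75, 0.04, 0, 0, 0.996]
```

Run:
```python
from h import *
ims=np.load("ims.npy")
cv2.imwrite("pics/c.png",np.hstack([cv2.resize(ims[0][0:300,0:200],(400,600)),cv2.resize(ims[1][284:384,0:200],(400,200)).repeat(1,0) if 0 else np.vstack([cv2.resize(ims[1][284:384,0:200],(400,200)),np.zeros((400,400,3),np.uint8)])])[:,:,::-1])
for uv in((0,300),(100,300),(185,310),(185,384),(100,384),(0,384)):print(uv,[atz("top",uv,z)[:2].round(3).tolist() for z in(0,.1,.2)])
```

```text
(0, 300) [[0.339, 0.791], [0.352, 0.733], [0.365, 0.674]]
(100, 300) [[0.344, 0.564], [0.357, 0.53], [0.369, 0.496]]
(185, 310) [[0.325, 0.374], [0.34, 0.36], [0.354, 0.347]]
(185, 384) [[0.165, 0.37], [0.197, 0.357], [0.229, 0.344]]
(100, 384) [[0.162, 0.556], [0.195, 0.523], [0.227, 0.49]]
(0, 384) [[0.156, 0.779], [0.189, 0.722], [0.222, 0.665]]
```

View pics/c.png

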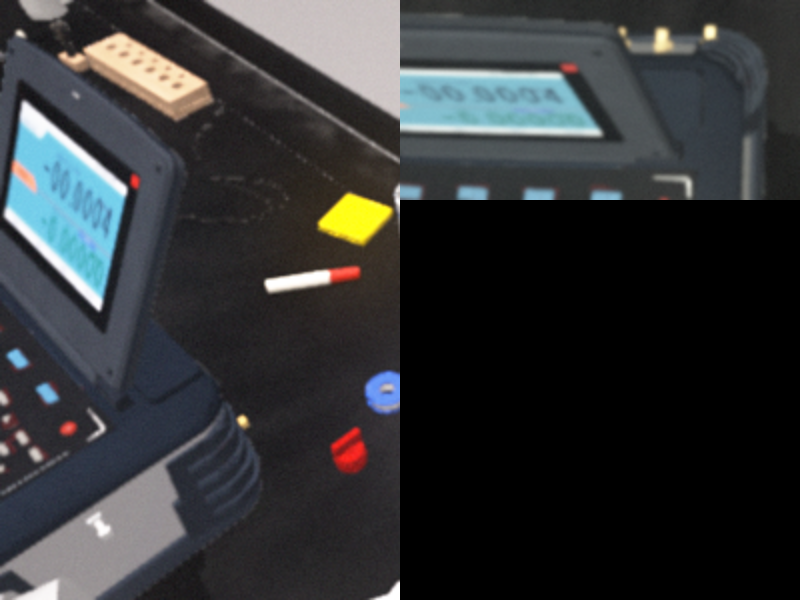

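The crop shows a tall screen: its top-right corner is at scene (91,78) and top (109,298). The base's corner is at scene (128,235) and top (182,308).

Run:
```python
from h import *
print(tri((67,90),(84,318)),tri((90,78),(109,298)),tri((61,200),(138,362)), tri((105,180),(170,300)))
```

```text
(array([0.36624041, 0.45967263, 0.36809214]), np.float64(0.00013345746977949782)) (array([0.39511695, 0.41934057, 0.39583869]), np.float64(0.0036153108553188427)) (array([0.2678928 , 0.42332996, 0.20636347]), np.float64(0.0030179709371779733)) (array([0.35791273, 0.37817803, 0.22474491]), np.float64(0.03626500746929573))
```

Run:
```python
from plan import *
y0,r=plan(.18,.36,.265,0,9,0); print(y0,r[0])
```

```text
164.4264081084427 [-0.28, -0.76, -0.17, 0, 0, 0.0]
```

Emit:
apply_moves(steps=[-0.28,-0.76,-0.3,0,0,0,100,-0.28,-0.76,-0.3,0,0,0,100,-0.28,-0.76,-0.3,0,0,0,100,-0.28,-0.76,-0.3,0,0,0,100,-0.28,-0.76,-0.3,0,0,0,100,-0.28,-0.76,0,0,0,0,100,-0.28,-0.76,0,0,0,0,100,-0.28,-0.76,0,0,0,0,100,-0.28,-0.76,0,0,0,0,100,0,0,0,0,0,0,100])

```text
t: 1.43
tool_pos: [0.1791, 0.3575, 0.2641]
orientation: [0.427, 3.111, -0.0]
force: [-0.8, 0.1, -0.2]
opening: 0.0929
gripper_force: 0.0
```

Run:
```python
from plan import *
print(robot.read_state()["q"])
y0,r=plan(.34,.20,.265,0,8,-48); print(y0,*r,sep="\n")
```

```text
[ 9.78838734e-01 -4.49339764e-01  1.92549222e+00 -9.70039456e-04
  1.66497314e+00 -3.19069621e-01]
164.35942724587693
[-0.82, -0.45, -0.0, 0, 0, 1.0]
[-0.87, -0.36, -0.0, 0, 0, 1.0]
[-0.9, -0.27, -0.0, 0, 0, 1.0]
[-0.92, -0.17, -0.0, 0, 0, 1.0]
[-0.93, -0.08, -0.0, 0, 0, 1.0]
[-0.94, 0.02, -0.0, 0, 0, 1.0]
[-0.93, 0.12, -0.0, 0, 0, 1.0]
[-0.91, 0.22, -0.0, 0, 0, 1.0]
```

Emit:
apply_moves(steps=[-0.82,-0.45,0,0,0,1,100,-0.87,-0.36,0,0,0,1,100,-0.9,-0.27,0,0,0,1,100,-0.92,-0.17,0,0,0,1,100,-0.93,-0.08,0,0,0,1,100,-0.94,0.02,0,0,0,1,100,-0.93,0.12,0,0,0,1,100,-0.91,0.22,0,0,0,1,100,0,0,0,0,0,1,100,0,0,0,0,0,1,100,0,0,0,0,0,1,100])

```text
t: 2.35
tool_pos: [0.3407, 0.2029, 0.2637]
orientation: [-2.06, -2.371, -0.0]
force: [-0.5, 0.2, 0.2]
opening: 0.0931
gripper_force: 0.0
```

Run:
```python
from plan import *
print(robot.read_state()["q"])
y0,r=plan(.560,.2678,.19,33,12); print(y0,*r,sep="\n")
```

```text
[ 4.07533912e-01 -4.59153994e-01  1.93314771e+00  2.14942605e-04
  1.66744880e+00  2.67387561e-01]
98.03098437465555
[0.09, 0.63, 0.2, 0, 0, 0.903]
[0.15, 0.62, 0.2, 0, 0, 0.903]
[0.21, 0.6, 0.2, 0, 0, 0.903]
[0.27, 0.58, 0.2, 0, 0, 0.903]
[0.32, 0.55, 0.2, 0, 0, 0.903]
[0.37, 0.52, 0.2, 0, 0, 0.903]
[0.42, 0.48, 0.2, 0, 0, 0.903]
[0.46, 0.44, 0.2, 0, 0, 0.903]
[0.5, 0.39, 0.2, 0, 0, 0.903]
[0.53, 0.34, 0.2, 0, 0, 0.903]
[0.56, 0.29, 0.2, 0, 0, 0.903]
[0.59, 0.24, 0.2, 0, 0, 0.903]
```

Emit:
apply_moves(steps=[0.09,0.63,0.2,0,0,0.9,70,0.15,0.62,0.2,0,0,0.9,70,0.21,0.6,0.2,0,0,0.9,70,0.27,0.58,0.2,0,0,0.9,70,0.32,0.55,0.2,0,0,0.9,70,0.37,0.52,0.2,0,0,0.9,70,0.42,0.48,0.2,0,0,0.9,70,0.46,0.44,0.2,0,0,0.9,70,0.5,0.39,0.2,0,0,0.9,70,0.53,0.34,0.2,0,0,0.9,70,0.56,0.29,0.2,0,0,0.9,70,0.59,0.24,0.2,0,0,0.9,70])

```text
t: 3.35
tool_pos: [0.56, 0.2707, 0.1909]
orientation: [-3.009, -0.902, 0.0]
force: [0.1, 0.4, 0.7]
opening: 0.065
gripper_force: 0.0
```

Emit:
apply_moves(steps=[0,0,0,0,0,0,60,0,0,0,0,0,0,60])

```text
t: 3.52
tool_pos: [0.559, 0.2702, 0.1903]
orientation: [3.007, 0.911, -0.003]
force: [0.7, -0.2, -0.2]
opening: 0.058
gripper_force: 0.0
```

Run:
```python
from plan import *
a,b=[eyes.read_camera(c) for c in("scene","top")]
a=cv2.resize(a[100:260,160:320],(400,400),interpolation=cv2.INTER_CUBIC)
b=cv2.resize(b[125:285,150:310],(400,400),interpolation=cv2.INTER_CUBIC)
cv2.imwrite("pics/d.png",np.hstack([a,b])[:,:,::-1])
y0,r=plan(.560,.2678,.0825,33,4); print(robot.read_state()["tool_pos"],robot.read_state()["q"],y0,r[0])
```

```text
[0.55862976 0.270125   0.19159688] [3.67714989e-01 1.98720666e-01 1.46169585e+00 1.30196418e-04
 1.48154755e+00 1.34956865e+00] 33.74326459809046 [-0.0, 0.02, 0.91, 0, 0, 0.031]
```

View pics/d.png

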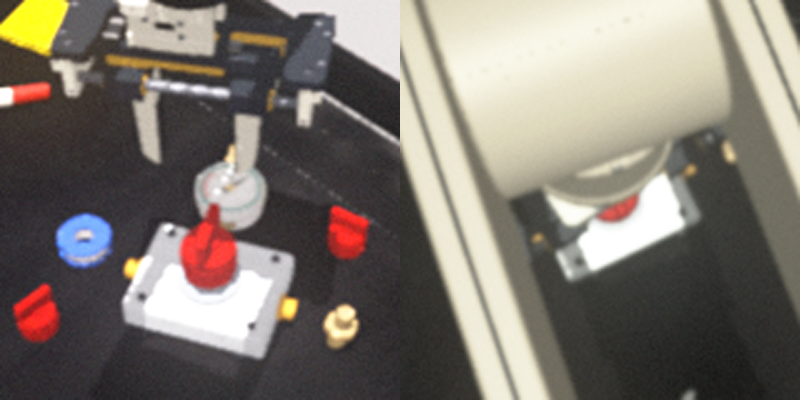

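The gripper sits over the cap and lines up with the wing, so I go down. The gauge, reel and adapter are clear of the fingers.

Emit:
apply_moves(steps=[0,0.03,0.85,0,0,0.0,55,0,0.03,0.85,0,0,0.0,55,0,0.02,0.85,0,0,0,45,0,0,0.5,0,0,0,45,0,0,0.3,0,0,0,45,0,0,0,0,0,0,45,0,0,0,0,0,0,45])

```text
t: 4.2
tool_pos: [0.5603, 0.2681, 0.092]
orientation: [-3.007, -0.91, -0.001]
force: [-0.5, 0.1, -0.4]
opening: 0.0418
gripper_force: 0.0
```

Run:
```python
from plan import *
a=eyes.read_camera("scene")
cv2.imwrite("pics/e.png",cv2.resize(a[140:240,190:290],(600,600),interpolation=cv2.INTER_CUBIC)[:,:,::-1])
print(robot.read_state()["tool_pos"],plan(.560,.2678,.0895,33,1))
```

```text
[0.56103517 0.26833849 0.09295659] (np.float64(33.6587338130567), [[-0.04, -0.0, 0.12, 0, 0, 0.11]])
```

View pics/e.png

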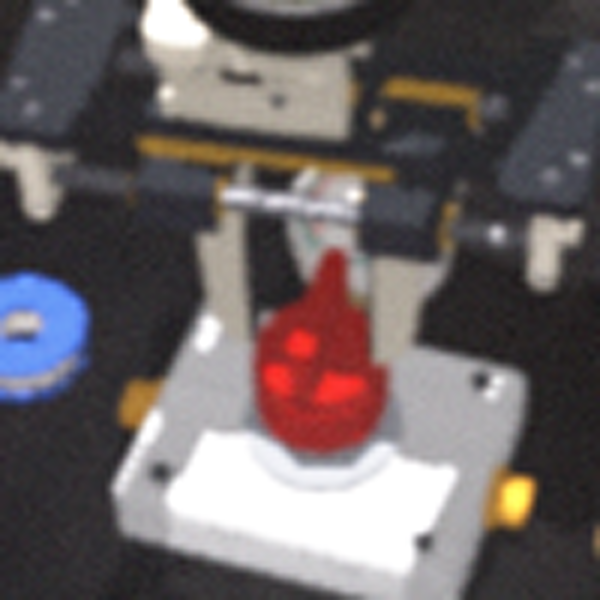

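The fingers straddle the wing evenly, so I close with a moderate grip.

Emit:
apply_moves(steps=[0,0,0.08,0,0,0,20,0,0,0,0,0,0,14,0,0,0,0,0,0,8,0,0,0,0,0,0,6,0,0,0,0,0,0,5,0,0,0,0,0,0,5], grip_force=15)

```text
t: 4.75
tool_pos: [0.5607, 0.2681, 0.0893]
orientation: [-3.007, -0.909, -0.001]
force: [-0.4, 0.3, 2.1]
opening: 0.0177
gripper_force: 15.0
```

```bash
cat > st.py <<'E'
from plan import *
s=robot.read_state();R=Ro.from_rotvec(s["orientation"]).as_matrix()
print(s["t"],s["tool_pos"].round(4),"yaw",round(float(np.degrees(np.arctan2(R[1,0],R[0,0]))),2),"F",s["force"].round(1),"M",s["wrist_torque"].round(2),s["opening"].__round__(4),s["gripper_force"],"q6",s["q"][5].round(3),"tau6",s["joint_torque"][5].round(3))
E
python3 st.py
```

```text
4.75 [0.5607 0.2681 0.0893] yaw 33.63 F [-0.4  0.3  2.1] M [-0.07  0.12  0.  ] 0.0177 15.00315472483635 q6 1.347 tau6 -0.007
```

Emit:
apply_moves(steps=[0,0,0,0,0,0,5,0,0,0,0,0,0,5,0,0,0,0,0,0,5])

```text
t: 5.0
tool_pos: [0.5607, 0.268, 0.0892]
orientation: [-3.007, -0.909, -0.001]
force: [-0.1, -0.7, 4.7]
opening: 0.0179
gripper_force: 15.0
```

Run:
```python
import st
from h import *
a=eyes.read_camera("scene")
cv2.imwrite("pics/f.png",cv2.resize(a[155:225,210:280],(600,600),interpolation=cv2.INTER_CUBIC)[:,:,::-1])
```

```text
5.0 [0.5607 0.268  0.0892] yaw 33.62 F [-0.1 -0.7  4.7] M [-0.16  0.15 -0.03] 0.0179 15.0040702521801 q6 1.347 tau6 -0.006
```

View pics/f.png

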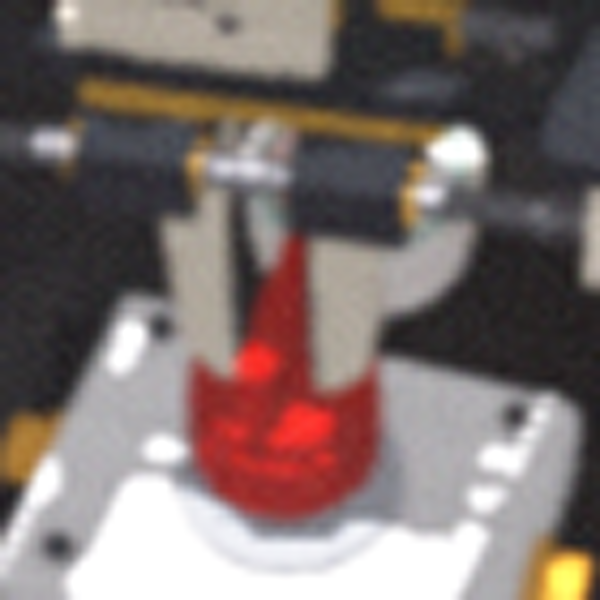

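The pads stopped at 17.9 mm with an upward force building, while the wing is 10 mm thick. They are probably wedged low on the wing root or badly aligned. I open, raise a little and regrip.

Emit:
apply_moves(steps=[0,0,0,0,0,0,30,0,0,-0.2,0,0,0,30,0,0,0,0,0,0,20,0,0,0,0,0,0,10,0,0,0,0,0,0,5,0,0,0,0,0,0,5,0,0,0,0,0,0,5], grip_force=8)

```text
t: 5.63
tool_pos: [0.5601, 0.2678, 0.0945]
orientation: [3.007, 0.909, -0.001]
force: [-0.2, 0.3, 0.7]
opening: 0.0098
gripper_force: 8.0
```

```bash
python3 st.py
```

```text
5.6333 [0.5601 0.2678 0.0945] yaw 33.63 F [-0.2  0.3  0.7] M [-0.12  0.2  -0.01] 0.0098 7.996494323015213 q6 1.347 tau6 -0.008
```

The pads now sit flush at 9.8 mm. I firm the grip and press lightly.

Emit:
apply_moves(steps=[0,0,0,0,0,0,3,0,0,0,0,0,0,3,0,0,0.04,0,0,0,3,0,0,0,0,0,0,3,0,0,0,0,0,0,3], grip_force=30)

```text
t: 6.05
tool_pos: [0.5603, 0.2679, 0.0943]
orientation: [3.007, 0.909, 0.0]
force: [-2.1, -1.6, 6.7]
opening: 0.0096
gripper_force: 30.0
```

```bash
python3 st.py
```

```text
6.05 [0.5603 0.2679 0.0943] yaw 33.63 F [-2.1 -1.6  6.7] M [-0.37  0.84  0.02] 0.0096 29.998156428337097 q6 1.347 tau6 -0.007
```

Emit:
apply_moves(steps=[0,0,0,0,0,-0.4,3,0,0,0,0,0,-0.4,3,0,0,0,0,0,-0.2,3,0,0,0,0,0,0,3])

```text
t: 6.38
tool_pos: [0.5608, 0.2682, 0.0944]
orientation: [-2.955, -1.066, -0.002]
force: [-1.1, -0.1, 6.0]
opening: 0.01
gripper_force: 30.0
```

Emit:
apply_moves(steps=[0,0,0,0,0,-0.3,3,0,0,0,0,0,-0.3,3,0,0,0,0,0,0,3])

```text
t: 6.63
tool_pos: [0.5609, 0.2683, 0.0944]
orientation: [-2.92, -1.16, -0.002]
force: [-1.3, 0.6, 5.1]
opening: 0.0097
gripper_force: 30.0
```

```bash
python3 st.py
```

```text
6.6333 [0.5609 0.2683 0.0944] yaw 43.32 F [-1.3  0.6  5.1] M [-0.02  0.26 -0.04] 0.0097 29.997591376304626 q6 1.178 tau6 -0.688
```

Emit:
apply_moves(steps=[0,0,0.02,0,0,-0.4,3,0,0,0,0,0,-0.4,3,0,0,0,0,0,0,3])

```text
t: 6.88
tool_pos: [0.5611, 0.2685, 0.0943]
orientation: [-2.868, -1.282, -0.003]
force: [-1.8, 0.9, 7.1]
opening: 0.0099
gripper_force: 30.0
```

Emit:
apply_moves(steps=[0,0,0,0,0,-0.4,3,0,0,0,0,0,-0.4,3,0,0,0,0,0,0,3])

```text
t: 7.13
tool_pos: [0.5612, 0.2685, 0.0943]
orientation: [-2.812, -1.401, -0.004]
force: [-0.7, 0.1, 7.0]
opening: 0.01
gripper_force: 30.0
```

Emit:
apply_moves(steps=[0,0,0,0,0,-0.4,3,0,0,0,0,0,-0.4,3,0,0,0,0,0,0,3])

```text
t: 7.38
tool_pos: [0.5612, 0.2686, 0.0942]
orientation: [-2.751, -1.517, -0.004]
force: [-0.8, 0.8, 6.4]
opening: 0.0098
gripper_force: 30.0
```

Emit:
apply_moves(steps=[0,0,0,0,0,-0.4,3,0,0,0,0,0,-0.4,3,0,0,0,0,0,0,3])

```text
t: 7.63
tool_pos: [0.561, 0.2686, 0.0941]
orientation: [-2.685, -1.631, -0.003]
force: [-0.3, 0.4, 6.2]
opening: 0.0095
gripper_force: 30.0
```

```bash
python3 st.py
```

```text
7.6333 [0.561  0.2686 0.0941] yaw 62.57 F [-0.3  0.4  6.2] M [ 0.16  0.34 -0.03] 0.0095 30.00946193933487 q6 0.842 tau6 -0.916
```

Emit:
apply_moves(steps=[0,0,0,0,0,-0.4,3,0,0,0,0,0,-0.4,3,0,0,0,0,0,0,3])

```text
t: 7.88
tool_pos: [0.5603, 0.2678, 0.0928]
orientation: [2.614, 1.741, -0.0]
force: [0.2, -0.9, 1.0]
opening: 0.0097
gripper_force: 30.0
```

Fz fell to 1 N and z dropped, so the cap has found the notch. I follow it down.

Emit:
apply_moves(steps=[0,0,0.05,0,0,0,3,0,0,0.05,0,0,0,3,0,0,0,0,0,0,3])

```text
t: 8.13
tool_pos: [0.5602, 0.2676, 0.0892]
orientation: [2.618, 1.737, -0.001]
force: [2.9, -0.0, -4.6]
opening: 0.01
gripper_force: 30.0
```

```bash
python3 st.py
```

```text
8.1333 [0.5602 0.2676 0.0892] yaw 67.13 F [ 2.9 -0.  -4.6] M [-0.01 -0.34  0.  ] 0.01 29.99938130378723 q6 0.762 tau6 0.023
```

Emit:
apply_moves(steps=[0,0,0.05,0,0,0,3,0,0,0,0,0,0,3,0,0,0,0,0,0,3])

```text
t: 8.38
tool_pos: [0.5598, 0.2679, 0.0878]
orientation: [-2.616, -1.738, 0.002]
force: [-0.2, 0.3, -2.3]
opening: 0.0098
gripper_force: 30.0
```

```bash
python3 st.py
```

```text
8.3833 [0.5598 0.2679 0.0878] yaw 67.2 F [-0.2  0.3 -2.3] M [-0.07  0.06 -0.  ] 0.0098 29.996838569641113 q6 0.761 tau6 0.016
```

Emit:
apply_moves(steps=[0,0,0.05,0,0,0,3,0,0,0,0,0,0,3,0,0,0,0,0,0,3])

```text
t: 8.63
tool_pos: [0.5602, 0.268, 0.0872]
orientation: [-2.616, -1.739, 0.0]
force: [-2.5, -0.2, 1.6]
opening: 0.0102
gripper_force: 30.0
```

```bash
python3 st.py
```

```text
8.6333 [0.5602 0.268  0.0872] yaw 67.23 F [-2.5 -0.2  1.6] M [-0.14  0.44  0.02] 0.0102 29.99705582857132 q6 0.761 tau6 -0.007
```

It dropped about 7 mm and is seated in the thread start. Next comes the forward turn, with z following.

Emit:
apply_moves(steps=[0,0,0.02,0,0,0.4,3,0,0,0.01,0,0,0.6,3,0,0,0.01,0,0,0.6,3,0,0,0,0,0,0,3])

```text
t: 8.97
tool_pos: [0.5609, 0.2683, 0.0864]
orientation: [2.755, 1.51, 0.003]
force: [-0.5, 0.1, 3.2]
opening: 0.01
gripper_force: 30.0
```

```bash
python3 st.py
```

```text
8.9667 [0.5609 0.2683 0.0864] yaw 57.46 F [-0.5  0.1  3.2] M [-0.06 -0.01 -0.02] 0.01 29.999596774578094 q6 0.932 tau6 1.43
```

Emit:
apply_moves(steps=[0,0,0.015,0,0,0.6,3,0,0,0.01,0,0,0.6,3,0,0,0.01,0,0,0.5,3,0,0,0,0,0,0,3])

```text
t: 9.3
tool_pos: [0.5611, 0.2682, 0.0855]
orientation: [2.877, 1.263, 0.003]
force: [0.9, -0.3, 3.6]
opening: 0.0094
gripper_force: 30.0
```

```bash
python3 st.py
```

```text
9.3 [0.5611 0.2682 0.0855] yaw 47.4 F [ 0.9 -0.3  3.6] M [-0.03 -0.02 -0.04] 0.0094 30.002359449863434 q6 1.107 tau6 1.272
```

Emit:
apply_moves(steps=[0,0,0.015,0,0,0.6,3,0,0,0.01,0,0,0.6,3,0,0,0.01,0,0,0.5,3,0,0,0,0,0,0,3])

```text
t: 9.63
tool_pos: [0.5612, 0.2683, 0.0847]
orientation: [-2.977, -1.004, -0.003]
force: [0.3, 0.9, 6.2]
opening: 0.0098
gripper_force: 30.0
```

```bash
python3 st.py
```

```text
9.6333 [0.5612 0.2683 0.0847] yaw 37.27 F [0.3 0.9 6.2] M [-0.09 -0.11 -0.01] 0.0098 30.005488693714142 q6 1.284 tau6 1.291
```

Emit:
apply_moves(steps=[0,0,0.005,0,0,0.6,3,0,0,0.01,0,0,0.6,3,0,0,0.005,0,0,0.5,3,0,0,0,0,0,0,3])

```text
t: 9.97
tool_pos: [0.5609, 0.2682, 0.0838]
orientation: [-3.054, -0.736, -0.002]
force: [1.2, 0.7, 5.4]
opening: 0.0093
gripper_force: 30.0
```

```bash
python3 st.py
```

```text
9.9667 [0.5609 0.2682 0.0838] yaw 27.1 F [1.2 0.7 5.4] M [ 0.   -0.06 -0.05] 0.0093 30.00118374824524 q6 1.461 tau6 1.226
```

Emit:
apply_moves(steps=[0,0,0.01,0,0,0.5,3,0,0,0.005,0,0,0.4,3,0,0,0,0,0,0,3])

```text
t: 10.22
tool_pos: [0.5609, 0.2682, 0.0834]
orientation: [-3.085, -0.593, -0.002]
force: [0.3, 0.4, 5.9]
opening: 0.0099
gripper_force: 30.0
```

```bash
python3 st.py
```

```text
10.2167 [0.5609 0.2682 0.0834] yaw 21.77 F [0.3 0.4 5.9] M [ 0.05 -0.02 -0.08] 0.0099 29.999282956123352 q6 1.554 tau6 0.915
```

Emit:
apply_moves(steps=[0,0,0.01,0,0,0.4,3,0,0,0,0,0,0.4,3,0,0,0,0,0,0,3])

```text
t: 10.47
tool_pos: [0.561, 0.2681, 0.0831]
orientation: [-3.107, -0.463, -0.002]
force: [0.6, 0.5, 6.1]
opening: 0.0097
gripper_force: 30.0
```

```bash
python3 st.py
```

```text
10.4667 [0.561  0.2681 0.0831] yaw 16.97 F [0.6 0.5 6.1] M [-0.02 -0.02 -0.01] 0.0097 29.99741792678833 q6 1.638 tau6 0.878
```

Emit:
apply_moves(steps=[0,0,0.01,0,0,0.4,3,0,0,0,0,0,0.3,3,0,0,0,0,0,0,3])

```text
t: 10.72
tool_pos: [0.561, 0.2681, 0.0831]
orientation: [-3.122, -0.35, -0.002]
force: [0.6, -0.2, 8.0]
opening: 0.01
gripper_force: 30.0
```

```bash
python3 st.py
```

```text
10.7167 [0.561  0.2681 0.0831] yaw 12.81 F [ 0.6 -0.2  8. ] M [-0.11  0.16  0.  ] 0.01 30.00249445438385 q6 1.711 tau6 0.771
```

Emit:
apply_moves(steps=[0,0,0,0,0,0.3,3,0,0,0,0,0,0.3,3,0,0,0,0,0,0,3])

```text
t: 10.97
tool_pos: [0.5609, 0.2681, 0.0831]
orientation: [-3.131, -0.252, -0.002]
force: [0.0, 0.1, 7.4]
opening: 0.0096
gripper_force: 30.0
```

```bash
python3 st.py
```

```text
10.9667 [0.5609 0.2681 0.0831] yaw 9.21 F [0.  0.1 7.4] M [-0.08  0.23 -0.01] 0.0096 30.003929436206818 q6 1.774 tau6 0.734
```

Emit:
apply_moves(steps=[0,0,0,0,0,0.4,3,0,0,0,0,0,0.3,3,0,0,0,0,0,0,3])

```text
t: 11.22
tool_pos: [0.5609, 0.2682, 0.0831]
orientation: [-3.138, -0.137, -0.002]
force: [-0.4, -0.6, 7.5]
opening: 0.0097
gripper_force: 30.0
```

```bash
python3 st.py
```

```text
11.2167 [0.5609 0.2682 0.0831] yaw 5.01 F [-0.4 -0.6  7.5] M [-0.06  0.24 -0.  ] 0.0097 30.003219544887543 q6 1.847 tau6 0.776
```

Run:
```python
from h import *
a=eyes.read_camera("scene")
cv2.imwrite("pics/g.png",cv2.resize(a[155:235,205:285],(600,600),interpolation=cv2.INTER_CUBIC)[:,:,::-1])
```

```text
(no output)
```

View pics/g.png

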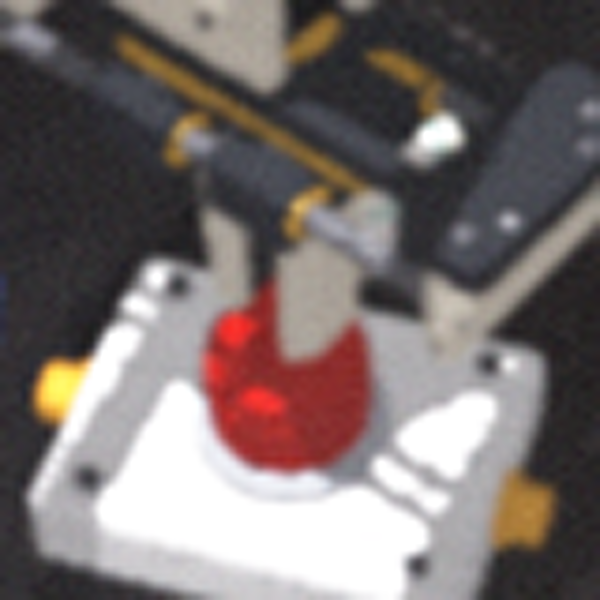

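The cap's rim is down on the flange ring at (280,480) and z no longer changes. I add a last small snug turn, then release.

Emit:
apply_moves(steps=[0,0,0,0,0,0.4,3,0,0,0,0,0,0.3,3,0,0,0,0,0,0,3])

```text
t: 11.52
tool_pos: [0.5609, 0.2682, 0.0831]
orientation: [-3.141, -0.022, -0.002]
force: [-0.3, -0.2, 7.9]
opening: 0.0098
gripper_force: 30.0
```

```bash
python3 st.py
```

```text
11.5167 [0.5609 0.2682 0.0831] yaw 0.81 F [-0.3 -0.2  7.9] M [-0.06  0.26  0.04] 0.0098 30.003763139247894 q6 1.92 tau6 0.778
```

Emit:
apply_moves(steps=[0,0,-0.05,0,0,0,3,0,0,0,0,0,0,3,0,0,0,0,0,0,25,0,0,0,0,0,0,40,0,0,0,0,0,0,45,0,0,-0.3,0,0,0,45,0,0,-0.8,0,0,0,45,0,0,-0.9,0,0,0,45,0,0,-0.9,0,0,0,45,0,0,-0.9,0,0,0,45,0,0,0,0,0,0,45,0,0,0,0,0,0,45])

```text
t: 12.52
tool_pos: [0.5618, 0.2685, 0.2008]
orientation: [-3.14, -0.018, -0.008]
force: [-0.1, -0.4, -0.6]
opening: 0.0419
gripper_force: 0.0
```

```bash
python3 - <<'E'
from h import *
a=eyes.read_camera("scene")
cv2.imwrite("pics/i.png",cv2.resize(a[155:255,195:315],(720,600),interpolation=cv2.INTER_CUBIC)[:,:,::-1])
E
python3 st.py
```

```text
12.5667 [0.5607 0.2681 0.1985] yaw 0.64 F [-0.5 -0.6  0.9] M [ 0.    0.14 -0.04] 0.0422 0.0 q6 1.923 tau6 -0.005
```

View pics/i.png

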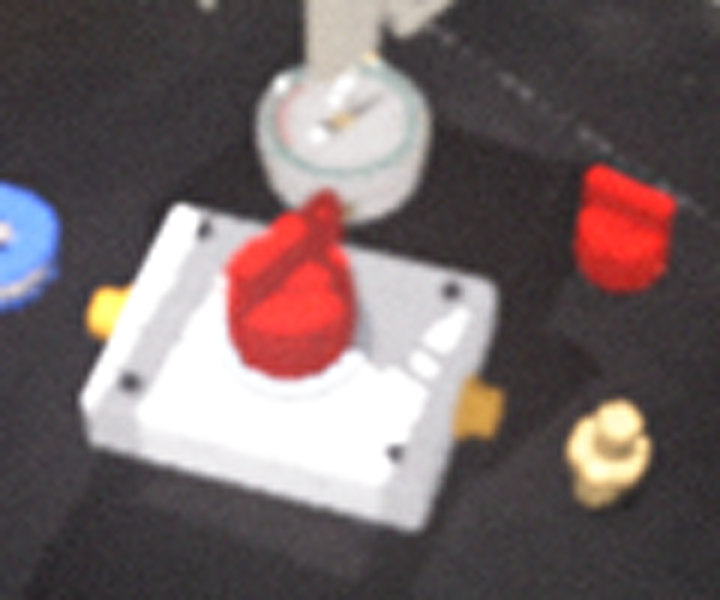

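The cap sits flush on the flange, and the reel, gauge and adapter have not moved. I check its height and wing angle with a quick fit.

Run:
```python
from h import *
src=open("fit.py").read().split("ims=np.load")[0]; exec(src)
I=eyes.read_camera("scene").astype(float); r=np.clip((I[...,0]-I[...,1:].max(2))/90,0,1)
k=np.zeros_like(r);k[172:225,215:265]=1;r*=k
cost=lambda p:np.abs(r-cv2.GaussianBlur(sil("scene",p[0],p[1],p[2],p[3]),(0,0),.6)).sum()
for z in(.041,.043,.0455):
    b=min((cost([.5605+dx,.2688+dy,np.radians(d),z]),d,dx,dy) for d in range(-30,60,6) for dx in(-.001,0.001) for dy in(-.001,.001));print(z,b)
```

```text
0.041 (np.float64(88.67747230095496), 6, 0.001, 0.001)
0.043 (np.float64(90.25013413825603), 0, -0.001, 0.001)
0.0455 (np.float64(92.78762687733678), 0, -0.001, -0.001)
```

The fit gives a wing angle of about 0–6° and a height that matches fully home, and the cap turned with the gripper. I hand in.

```bash
python3 -c "
from plant import robot
print(robot.close_job())"
```

```text
the job is handed in; nothing more can be done
None
```

The cap dropped into the thread about 33° back and was turned about 66° forward, until its rim rested on the flange with the height steady over the last 16° or so and no rise in torque; I then let go, left the reel, gauge and adapter untouched, and handed the job in at about 13 s (no verdict was returned).

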